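# Slide a lens carrier into the inspection fixture and lock it

## Task

Push the lens carrier along the fixture's base, in between the guide walls, until it sits fully home against the end stop; only then swing the lever fully across behind it to lock it in. Handle it gently (never press on the carrier with more than 25 N), keep it flat on the base, keep the fingers off the glass, and leave the other things on the bench where they are.

Things in the scene. Friction and masses are not known exactly. Their poses are not given: they have to be found in the camera images.
- fixture: Fixed inspection fixture; dark base 320 x 150 mm, 12 mm thick, from x -170 to +150. Origin: underside, on the channel's centre line; +x is the push direction, y across, z up. Grey guide walls (top at z 32): inner faces at y +-47 from x 50 to 130, flaring back to y +-64 at x 12 as a funnel. End stop face at x 130 (top z 46). A white light window lies at x 70.
- home (a point): Point of the fixture where the carrier's origin lies when it is fully home, touching the end stop (x 70, y 0, z 12 in the fixture's frame); same axes as the fixture.
- carrier: Loose lens carrier, about 0.5 kg: aluminium plate 120 (x) x 90 (y) x 24 mm, front corners rounded to 20 mm, with a black lens cell (80 mm across, 18 mm tall) on its middle. Origin: centre of its underside; flat back face at x -60, front face at x +60. Starts on the base before the funnel, a little offset and turned. 2 mm play each side in the channel.
- lens: The glass lens, 68 mm across, inside the black cell of the carrier; origin at its underside, 25 mm above the carrier's underside. Must not be touched by the fingers.
- lever (a joint): Angle of the lock lever about its upright pivot, rad. 0: it points straight back (fixture -x) beside the base; negative: swung outward (starts here; limit -0.7). Growing (clockwise from above) it swings in behind the carrier; 1.57, its end stop, is fully locked: straight across the channel (to fixture +y), 2 mm behind the back of a carrier that is home. Stiff: stays where it is left.
- lever_pivot (a point): Pivot axis of the lever (x -1, y -78 in the fixture's frame), 23 mm above the bench. The lever is a steel bar 18 mm wide, 110 mm long from the pivot, from 16 to 30 mm above the bench.
- lever_knob (a point): Top centre of the lever's upright black knob, a post 18 mm in diameter, 95 mm from the pivot along the bar; it rises from the bar (30 mm above the bench) to 64 mm above the bench.
- lens_box: Bystander: pale blue open foam box with dividers, 280 x 200 x 80 mm, right of the fixture. Origin: centre of its underside.
- cleaner: Bystander: white bottle, 60 mm in diameter, 150 mm tall, left of the fixture. Origin: centre of its underside.
- driver: Bystander: red-handled screwdriver lying on the bench, about 200 mm long, left of the fixture. Origin: under its middle.
- spare_cell: Bystander: empty black ring, 80 mm across, 20 mm tall, lying beyond the fixture. Origin: centre of its underside.
Not all that is in view belongs to the job. Leave any red or yellow look-alike of the carrier alone.

How it is judged:
By the outcome, as a careful person would: the job done as asked, in the order asked, and still so for the second after the job is handed in, with the robot touching nothing.
It also fails if it takes over 64 s, if anything falls off the work surface, if the arm or the gripper's body presses on something with over 40 N, if the wrist force passes 120 N, or if a joint passes its speed limit or range.

## Robot

A 7-joint arm with a two-finger parallel gripper is mounted at the origin on the work surface. World frame = base frame: x ahead of the robot, y to its left, z up, the work surface at z = 0. Lengths are in m, angles in rad, forces in N, time in s.
With the tool pointing down it reaches from about 0.425 to 1.025 m from the base axis. Payload 9.4 kg.
Tool frame: the origin (TCP) lies on the centre line of the jaws, within the pads' length; the fingertips stand 11 mm ahead of it and the grasp point (between the pads) lies 8 mm behind it; z points along the fingers, y is the line along which they close (so a half turn about z gives the same grasp; the last joint's range is limited). The gripper opens to 93 mm and grips with 3 to 60 N. Pads are 15 mm wide; open, the fingers measure 128 mm over their backs; the gripper's body (75 mm by 188 mm) begins 65 mm behind the grasp point.
Start: joints at [1.264, 0.599, -0.003, 1.599, 0.002, 0.943, -0.08], TCP at [0.165, -0.706, 0.23] pointing down, gripper open.
Joint ranges: [-2.57, 2.57], [-0.35, 1.97], [-1.29, 1.29], [0.11, 2.56], [-1.05, 4.19], [0.11, 1.86], [-2.63, 2.63]. Speed limits (rad/s): [2.22, 2.22, 3.01, 3.01, 3.14, 3.14, 3.14].

## Interface

Orientations are given as a unit quaternion [w, x, y, z].
In Python, from cell import manip gives the robot as it stands.
- The arm moves only by the tool play_rows, never from a script. Its arguments are lists of equal length, an entry for each row: "dp": the shift along the tool's x, y, z each as a share of 120 mm, from -1 to 1, a list of three; "twist": the turn, a rotation vector about the tool's x, y, z each as a share of 30 degrees, from -1 to 1, a list of three; "claw": the opening, from 0 (shut) to 1 (fully open). In form: {"dp": [[dx, dy, dz], ...], "twist": [[rx, ry, rz], ...], "claw": [claw, ...]}. A call has exactly 8 rows; each row is the pose to reach, as a shift and turn from the pose commanded when the call began, along the tool's axes at that moment; what a row does not reach only later rows make up. A row lasts 1/10 s, in which the tool goes at most 50 mm and 8.59 degrees, less where a joint would pass 70% of its speed; a pose out of reach is approached as far as the arm can. A call with a number of a shift or a turn outside -1 to 1 is refused whole. A call with a gripper value outside its range is refused whole. The fingers move at their own pace and stop on an object; "newtons" is the grip in N (left out, the last holds). Time passes only in rows, so rows that repeat a pose let the fingers close, or fill a call up. It gives the time, the measured TCP pose, the force, the opening and the grip force at its end, in the units of the state.
- manip.state(): the state, without advancing time (a new reading comes with each control period).
- manip.snapshot(name): name is "side" or "top" or "wrist"; returns the picture (480x640x3 uint8, red, green, blue); there is no depth.
- manip.calibration(name): a dict with "intrinsics" (3x3 intrinsics, pixels), "k1" (the pictures are not rectified: a ray, as slopes to the right and down, at radius r is drawn at 1 + k1 r^2 times it, then the intrinsics apply), "T" (4x4, takes a point from camera to world coordinates). Camera axes: x right, y down, z forward; pixel columns grow to the right and rows downward; lengths in m; the calibration is good to about 2 mm. A picture is of the moment at which its call begins: read the wrist's pose just before it. calibration takes no time and is no camera call; for the wrist camera it gives the pose at the moment of the call.
- manip.job_done(): hands the job in; it is judged then, once.
The state is a dict: "time": time; "qpos": joint angles; "joint_velocities": joint speeds; "tau": joint torques, N m; "tool_pos": TCP position; "orientation": TCP orientation; "wrist_force": force on the tool from outside, world axes, zero at the start; "moment": the same for the moment, N m; "finger_gap": opening from 0.0 (shut) to 1.0 (fully open); "finger_force": force on a finger pad.
Only numpy, scipy, OpenCV 4.12 (cv2) and the standard library are available. Lean on these libraries where they do the work, as an engineer would, in place of code of your own. Each camera call takes 0.05 s, during which the arm holds its last target. There are 200 camera calls.

## Working session

There is one attempt and no reset: what is moved stays moved. The work goes in short steps, Python scripts to look and compute and a tool call to move; the robot and the scene stay as the last step left them, time stands still between calls to the robot, and variables do not carry over. Pictures are saved under pics/ and viewed, at most 10 in all, crops included, and the job is handed in when it is done.

Besides the shell and the picture viewer there is one more tool, called after "Emit:" by a JSON object that holds its "name" and its "arguments". play_rows: Moves the arm, as the interface text tells. Its arguments: {"type":"object","properties":{"dp":{"type":"array"},"twist":{"type":"array"},"claw":{"type":"array"},"newtons":{"type":"number"}},"required":["dp","twist","claw"]}

```bash
mkdir -p pics; ls; python3 - <<'E'
from cell import manip
import cv2,numpy as np
for n in("top","side"):
    cv2.imwrite(f"pics/{n}0.png",manip.snapshot(n)[...,::-1])
    c=manip.calibration(n);print(n,c["k1"],np.round(c["intrinsics"],1).tolist(),np.round(c["T"],3).tolist())
s=manip.state();print(s["tool_pos"],s["orientation"],s["wrist_force"],s["time"])
E
```

```text
pics
top -0.04192715217120495 [[532.2, 0.0, 312.3], [0.0, 532.2, 242.0], [0.0, 0.0, 1.0]] [[0.002, -0.981, 0.195, 0.336], [-1.0, 0.002, 0.024, -0.031], [-0.024, -0.195, -0.98, 1.25], [0.0, 0.0, 0.0, 1.0]]
side -0.0748500435962557 [[438.0, 0.0, 313.6], [0.0, 438.0, 239.5], [0.0, 0.0, 1.0]] [[-0.721, -0.497, 0.482, 0.091], [-0.692, 0.527, -0.493, 0.487], [-0.009, -0.689, -0.725, 0.794], [0.0, 0.0, 0.0, 1.0]]
[ 0.16501807 -0.70556199  0.22886482] [-6.54122175e-04  9.93407115e-01  1.14637937e-01 -1.36709277e-04] [ 0.27854236 -1.39694421 -1.2114936 ] 0.1
```

View pics/top0.png

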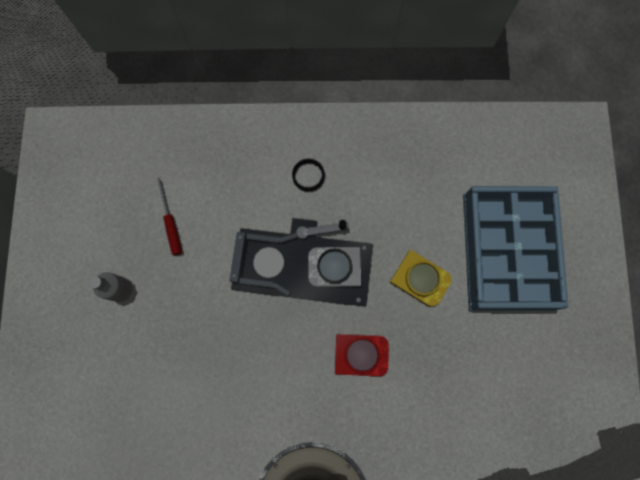

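View pics/side0.png

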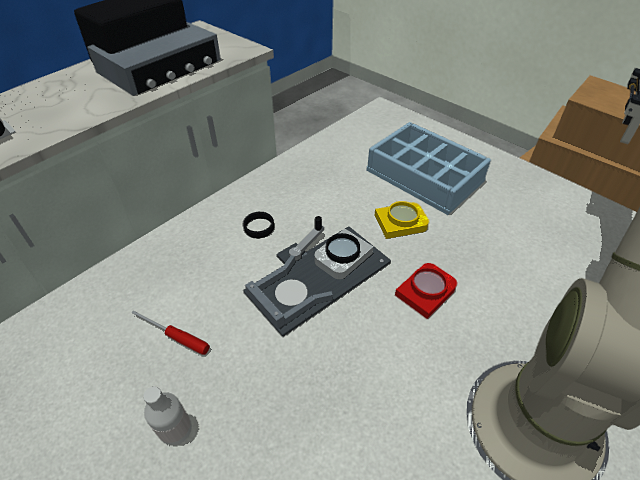

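The top view shows the lens carrier candidates: aluminium (334,266) on the dark fixture, yellow (422,279) and red (362,355). I pick the aluminium one. The pushing direction is image left (world +y), and the lever, with its knob at (343,225), is on the far side. Next I crop in close to check this.

```bash
cat > h.py <<'E'
import numpy as np,cv2
from cell import manip
def ray(n,px,c=None):
    c=c or manip.calibration(n);K=np.array(c["intrinsics"]);T=np.array(c["T"])
    px=np.atleast_2d(np.array(px,float))
    d=(px-K[:2,2])/[K[0,0],K[1,1]];u=d.copy()
    for _ in range(20):u=d/(1+c["k1"]*(u**2).sum(1,keepdims=True))
    v=np.c_[u,np.ones(len(u))]@T[:3,:3].T
    return T[:3,3],v
def onz(n,px,z,c=None):
    o,v=ray(n,px,c);return o+v*((z-o[2])/v[:,2:])
def tri(n1,p1,n2,p2,c1=None,c2=None):
    o1,v1=ray(n1,p1,c1);o2,v2=ray(n2,p2,c2);v1=v1[0];v2=v2[0]
    s=np.linalg.lstsq(np.c_[v1,-v2],o2-o1,rcond=None)[0]
    a=o1+s[0]*v1;b=o2+s[1]*v2;return (a+b)/2,np.linalg.norm(a-b)
def proj(n,p,c=None):
    c=c or manip.calibration(n);K=np.array(c["intrinsics"]);T=np.array(c["T"])
    q=(np.atleast_2d(p)-T[:3,3])@T[:3,:3];u=q[:,:2]/q[:,2:]
    return u*(1+c["k1"]*(u**2).sum(1,keepdims=True))*[K[0,0],K[1,1]]+K[:2,2]
E
python3 - <<'E'
import cv2,numpy as np
t=cv2.imread("pics/top0.png")[210:320,220:385];s=cv2.imread("pics/side0.png")[205:345,235:405]
cv2.imwrite("pics/c1.png",np.vstack([cv2.resize(t[:,:160],(640,440)),]))
a=cv2.resize(t,None,fx=4.8,fy=4.8,interpolation=2);cv2.imwrite("pics/ct.png",a)
b=cv2.resize(s,None,fx=4,fy=4,interpolation=2);cv2.imwrite("pics/cs.png",b)
E
```

```text
(no output)
```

View pics/ct.png

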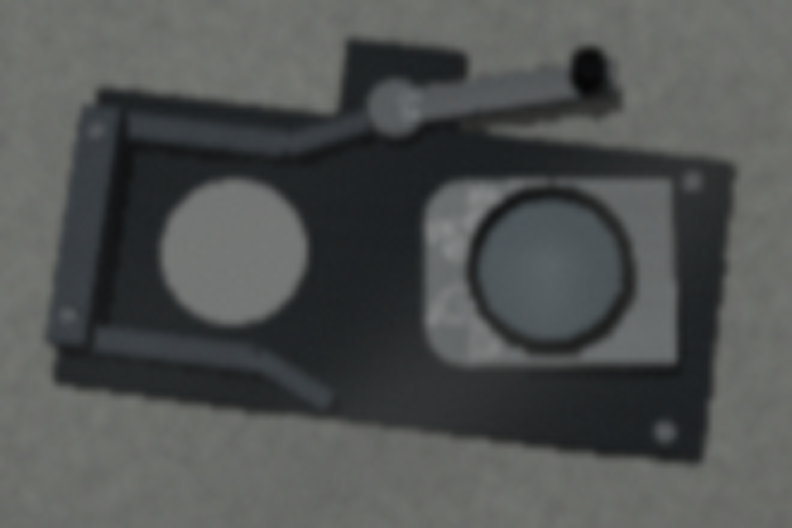

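View pics/cs.png

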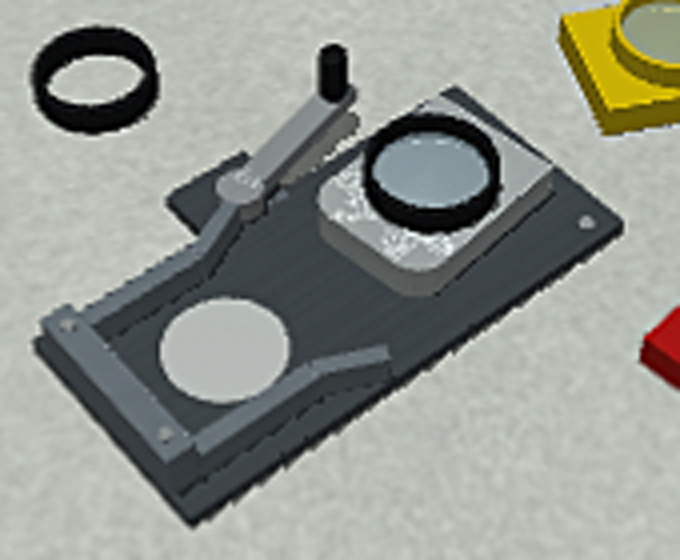

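The crops confirm it. The aluminium carrier, with its rounded front facing the funnel, has back corners at ct (673,178) and (678,362). The window is at ct (234,251) and the knob top at ct (590,65).

```bash
python3 - <<'E'
from h import *
T=lambda *p:(np.array(p,float)+.5)/4.8-.5+[220,210]
S=lambda *p:(np.array(p,float)+.5)/4-.5+[235,205]
# window centres by mask
def blob(n,f,near):
    im=cv2.imread(f"pics/{n}0.png");m=(im.min(2)>(105 if n=="top" else 140)).astype(np.uint8)
    k,l,st,c=cv2.connectedComponentsWithStats(m);d=l[int(near[1]),int(near[0])];print(n,st[d],c[d]);return c[d]
wt=blob("top",0,T(234,251));ws=blob("side",0,S(225,349))
print("win tri",tri("top",wt,"side",ws))
print("knob",tri("top",T(588,62),"side",S(333,50)))
print("cell top",tri("top",T(551,269),"side",S(432,171)))
w=onz("top",wt,.0122)[0];w2=onz("side",ws,.0122)[0];print("win",w,w2)
c=onz("top",[T(735,163),T(702,462),T(100,90),T(55,382)],.012);print(c)
x=(c[2]+c[3]-c[0]-c[1])[:2];print("yaw",np.degrees(np.arctan2(x[1],x[0])),np.hypot(*x)/2)
for a,b in((1,3),(0,2)):
    e=c[b]-c[a];print(np.degrees(np.arctan2(e[1],e[0])))
for a,b in((0,1),(2,3)):
    e=c[b]-c[a];print(np.degrees(np.arctan2(e[1],e[0]))-90)
b=onz("top",[T(673,178),T(678,362)],.036);e=b[1]-b[0];print("back",b,np.degrees(np.arctan2(e[1],e[0]))-90,np.linalg.norm(e))
print("cell z54",onz("top",T(551,269),.054),onz("side",S(432,171),.054))
E
```

```text
top [254 248  29  29 631] [268.11727417 261.96513471]
side [275 280  32  26 649] [290.68875193 292.1248074 ]
win tri (array([0.53683388, 0.10454267, 0.00928138]), np.float64(0.0026025913858051686))
knob (array([ 0.61862943, -0.06949623,  0.06527913]), np.float64(0.002096350133870829))
cell top (array([ 0.5225019 , -0.05169641,  0.04331728]), np.float64(0.0022626734240989094))
win [0.53527232 0.10347528 0.0122    ] [0.53636414 0.10656643 0.0122    ]
[[ 0.57900862 -0.14381129  0.012     ]
 [ 0.43211773 -0.12509618  0.012     ]
 [ 0.61686622  0.17151557  0.012     ]
 [ 0.47081431  0.18943735  0.012     ]]
yaw 83.07017369076532 0.3172477937387333
82.98623138400934
83.15393460046374
82.73916293837573
83.00430241684549
back [[ 0.56699021 -0.11156864  0.036     ]
 [ 0.47775695 -0.11263237  0.036     ]] -269.317020710341 0.08923959874709886
cell z54 [[ 0.5198805  -0.05208593  0.054     ]] [[ 0.51738279 -0.04355335  0.054     ]]
```

```bash
cat >> h.py <<'E'
from scipy.spatial.transform import Rotation as R
def pose():
    s=manip.state();q=np.array(s["orientation"]);return np.array(s["tool_pos"]),R.from_quat(q[[1,2,3,0]])
def tgt(yawx): # tool down, tool x axis at world angle yawx (deg)
    return R.from_euler("z",yawx,degrees=True)*R.from_euler("x",180,degrees=True)
def plan(p,yawx,n=1,start=None):
    a,r=start or pose();rt=tgt(yawx);p=np.array(p);a0=a;tw=(r.inv()*rt).as_rotvec(degrees=True)
    for k in range(n):
        goal=a0+(p-a0)*(k+1)/n
        d=np.round(r.inv().apply(goal-a)/.12,3);t=np.round((r.inv()*rt).as_rotvec(degrees=True)/30/(n-k),3)
        print(k,"dp",d.tolist(),"tw",t.tolist())
        a=a+r.apply(d*.12);r=r*R.from_rotvec(t*30,degrees=True)
    print("end",a.round(4))
def st():
    s=manip.state();p,r=pose();x=r.apply([1,0,0]);print("t",round(s["time"],2),"p",p.round(4),"yawx",round(np.degrees(np.arctan2(x[1],x[0])),2),"tilt",r.apply([0,0,1]).round(4),"F",np.round(s["wrist_force"],1),"gap",round(s["finger_gap"],3),"ff",s["finger_force"])
E
python3 - <<'E'
from h import *
st();plan([.52,-.052,.24],90.7,7)
E
```

```text
t 0.1 p [ 0.165  -0.7056  0.2289] yawx 13.17 tilt [-4.0e-04  1.3e-03 -1.0e+00] F [ 0.3 -1.4 -1.2] gap 0.998 ff 0.0
0 dp [0.589, -0.661, -0.012] tw [-0.0, -0.0, -0.369]
1 dp [0.705, -0.536, -0.013] tw [-0.0, -0.0, -0.369]
2 dp [0.794, -0.391, -0.012] tw [-0.0, -0.0, -0.369]
3 dp [0.855, -0.231, -0.013] tw [-0.0, -0.001, -0.369]
4 dp [0.883, -0.063, -0.013] tw [-0.001, -0.0, -0.369]
5 dp [0.879, 0.109, -0.013] tw [-0.0, -0.001, -0.37]
6 dp [0.841, 0.275, -0.013] tw [-0.001, -0.0, -0.369]
end [ 0.52   -0.0521  0.24  ]
```

Emit:
{"name": "play_rows", "arguments": {"dp": [[0.03,-0.03,0],[0.1,-0.11,0],[0.18,-0.2,0],[0.26,-0.29,0],[0.34,-0.38,-0.01],[0.42,-0.47,-0.01],[0.5,-0.56,-0.01],[0.59,-0.66,-0.01]], "twist": [[0,0,-0.02],[0,0,-0.07],[0,0,-0.12],[0,0,-0.17],[0,0,-0.22],[0,0,-0.27],[0,0,-0.32],[0,0,-0.37]], "claw": [1,1,1,1,1,1,1,1]}}

```text
time: 0.9
tool_pos: [0.2166, -0.6116, 0.2309]
orientation: [0.0, 0.977, 0.211, -0.0]
wrist_force: [0.1, -0.1, 0.6]
finger_gap: 1.001
finger_force: 0.0
```

Emit:
{"name": "play_rows", "arguments": {"dp": [[0.09,-0.07,0],[0.18,-0.13,0],[0.26,-0.2,0],[0.35,-0.27,0],[0.44,-0.33,-0.01],[0.53,-0.4,-0.01],[0.62,-0.47,-0.01],[0.7,-0.54,-0.01]], "twist": [[0,0,-0.05],[0,0,-0.09],[0,0,-0.14],[0,0,-0.18],[0,0,-0.23],[0,0,-0.28],[0,0,-0.32],[0,0,-0.37]], "claw": [1,1,1,1,1,1,1,1]}}

```text
time: 1.7
tool_pos: [0.2666, -0.518, 0.232]
orientation: [-0.0, 0.952, 0.305, 0.0]
wrist_force: [0.6, 0.4, -0.3]
finger_gap: 0.998
finger_force: 0.0
```

Emit:
{"name": "play_rows", "arguments": {"dp": [[0.1,-0.05,0],[0.2,-0.1,0],[0.3,-0.15,0],[0.4,-0.2,0],[0.5,-0.24,-0.01],[0.6,-0.29,-0.01],[0.7,-0.34,-0.01],[0.79,-0.39,-0.01]], "twist": [[0,0,-0.05],[0,0,-0.09],[0,0,-0.14],[0,0,-0.18],[0,0,-0.23],[0,0,-0.28],[0,0,-0.32],[0,0,-0.37]], "claw": [1,1,1,1,1,1,1,1]}}

```text
time: 2.5
tool_pos: [0.3168, -0.425, 0.2332]
orientation: [-0.0, 0.918, 0.396, -0.0]
wrist_force: [-0.1, -0.9, -0.3]
finger_gap: 1.0
finger_force: 0.0
```

Emit:
{"name": "play_rows", "arguments": {"dp": [[0.11,-0.03,0],[0.21,-0.06,0],[0.32,-0.09,0],[0.43,-0.12,0],[0.53,-0.14,-0.01],[0.64,-0.17,-0.01],[0.75,-0.2,-0.01],[0.86,-0.23,-0.01]], "twist": [[0,0,-0.05],[0,0,-0.09],[0,0,-0.14],[0,0,-0.18],[0,0,-0.23],[0,0,-0.28],[0,0,-0.32],[0,0,-0.37]], "claw": [1,1,1,1,1,1,1,1]}}

```text
time: 3.3
tool_pos: [0.3678, -0.3312, 0.2344]
orientation: [0.0, 0.876, 0.482, -0.0]
wrist_force: [-0.6, -0.5, -0.1]
finger_gap: 1.001
finger_force: 0.0
```

Emit:
{"name": "play_rows", "arguments": {"dp": [[0.11,-0.01,0],[0.22,-0.02,0],[0.33,-0.02,0],[0.44,-0.03,0],[0.55,-0.04,-0.01],[0.66,-0.05,-0.01],[0.77,-0.06,-0.01],[0.88,-0.06,-0.01]], "twist": [[0,0,-0.05],[0,0,-0.09],[0,0,-0.14],[0,0,-0.18],[0,0,-0.23],[0,0,-0.28],[0,0,-0.32],[0,0,-0.37]], "claw": [1,1,1,1,1,1,1,1]}}

```text
time: 4.1
tool_pos: [0.4182, -0.2383, 0.2356]
orientation: [-0.0, 0.825, 0.565, -0.0]
wrist_force: [-0.8, -0.2, 1.0]
finger_gap: 0.997
finger_force: 0.0
```

```bash
python3 - <<'E'
from h import *
st();plan([.52,-.052,.24],90.7,2)
E
```

```text
t 4.1 p [ 0.4182 -0.2383  0.2356] yawx 68.78 tilt [-2.e-04 -0.e+00 -1.e+00] F [-0.8 -0.2  1. ] gap 0.997 ff 0.0
0 dp [0.877, 0.114, -0.018] tw [-0.0, 0.0, -0.365]
1 dp [0.839, 0.279, -0.019] tw [-0.0, 0.0, -0.366]
end [ 0.52  -0.052  0.24 ]
```

Emit:
{"name": "play_rows", "arguments": {"dp": [[0.11,0.01,0],[0.22,0.03,0],[0.33,0.04,0],[0.44,0.05,0],[0.55,0.07,-0.01],[0.66,0.08,-0.01],[0.77,0.1,-0.02],[0.88,0.11,-0.02]], "twist": [[0,0,-0.05],[0,0,-0.09],[0,0,-0.14],[0,0,-0.18],[0,0,-0.23],[0,0,-0.28],[0,0,-0.32],[0,0,-0.37]], "claw": [1,1,1,1,1,1,1,1]}}

```text
time: 4.9
tool_pos: [0.4693, -0.1447, 0.2381]
orientation: [0.0, 0.767, 0.642, 0.0]
wrist_force: [0.2, -0.2, -0.1]
finger_gap: 1.003
finger_force: 0.0
```

Emit:
{"name": "play_rows", "arguments": {"dp": [[0.14,0.05,0],[0.28,0.09,0],[0.42,0.14,0],[0.56,0.19,-0.01],[0.7,0.23,-0.01],[0.8,0.27,-0.02],[0.84,0.28,-0.02],[0.84,0.28,-0.02]], "twist": [[0,0,-0.06],[0,0,-0.12],[0,0,-0.18],[0,0,-0.24],[0,0,-0.3],[0,0,-0.34],[0,0,-0.37],[0,0,-0.37]], "claw": [1,1,1,1,1,1,1,1]}}

```text
time: 5.7
tool_pos: [0.5197, -0.0518, 0.2403]
orientation: [-0.0, 0.701, 0.713, 0.0]
wrist_force: [-0.5, -0.7, -0.3]
finger_gap: 0.999
finger_force: 0.0
```

```bash
python3 - <<'E'
from h import *
import pickle
st();c=manip.calibration("wrist");im=manip.snapshot("wrist");cv2.imwrite("pics/w1.png",im[...,::-1]);pickle.dump(c,open("w1.pkl","wb"))
print(np.round(c["T"],3).tolist(),c["k1"],c["intrinsics"])
E
```

```text
t 5.7 p [ 0.5197 -0.0518  0.2403] yawx 90.96 tilt [-1.e-04  1.e-04 -1.e+00] F [-0.5 -0.7 -0.3] gap 0.999 ff 0.0
[[1.0, 0.017, 0.005, 0.519], [0.017, -0.961, -0.277, 0.025], [0.0, 0.277, -0.961, 0.395], [0.0, 0.0, 0.0, 1.0]] -0.10091843217692895 [[427.92683466   0.         319.36761256]
 [  0.         427.92683466 236.08863446]
 [  0.           0.           1.        ]]
```

View pics/w1.png

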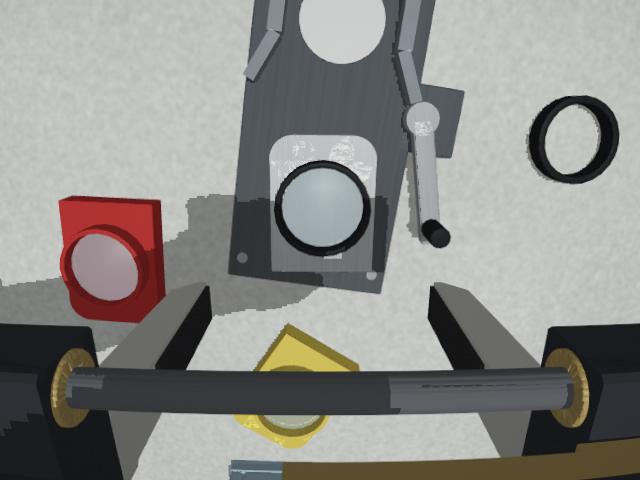

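The wrist view shows the carrier below the gripper, with the cell centre about (322,208), the back plate edge at row 272, and the funnel and window (342,19) ahead. The lever knob is at (436,234), well to the right.

```bash
python3 - <<'E'
from h import *
import pickle
c=pickle.load(open("w1.pkl","rb"));im=cv2.imread("pics/w1.png")
m=((im.max(2)<45)*255).astype(np.uint8);m[:, :260]=0;m[:,385:]=0;m[:150]=0;m[265:]=0
cs,_=cv2.findContours(m,cv2.RETR_EXTERNAL,cv2.CHAIN_APPROX_NONE);k=max(cs,key=cv2.contourArea)
e=cv2.fitEllipse(cv2.convexHull(k));print("cell ell",e)
def circ(P):
    A=np.c_[2*P[:,:2],np.ones(len(P))];s=np.linalg.lstsq(A,(P[:,:2]**2).sum(1),rcond=None)[0];return s[:2],np.sqrt(s[2]+s[0]**2+s[1]**2)
# window
w=((im.min(2)>195)*255).astype(np.uint8);w[80:]=0;w[:,:285]=0;w[:,400:]=0
k=max(cv2.findContours(w,cv2.RETR_EXTERNAL,cv2.CHAIN_APPROX_NONE)[0],key=cv2.contourArea)[:,0]
k=k[k[:,1]>2];print("win",circ(onz("wrist",k,.012,c)))
P=onz("wrist",[[229,274],[380,293]],.012,c);print(P,np.linalg.norm(P[1]-P[0]));d=P[0]-P[1];print("yaw",np.degrees(np.arctan2(d[1],d[0]))-90)
Q=onz("wrist",[[270,152],[270,271],[377,152],[377,271]],.036,c);print(Q)
# triangulate cell top with fixed top view
t=(np.array([551,269])+.5)/4.8-.5+[220,210]
print("tri",tri("top",t,"wrist",e[0],None,c))
for z in(.054,): print("cell",onz("wrist",[e[0]],z,c),"r",circ(onz("wrist",cv2.convexHull(max(cv2.findContours(m,0,1)[0],key=cv2.contourArea))[:,0],z,c)))
# lever pivot, knob
print("pivot,knob",onz("wrist",[[422,118]],.030,c),onz("wrist",[[438,237]],.064,c))
# wall inner ends visible
E
```

```text
cell ell ((321.9463195800781, 208.14059448242188), (95.14826965332031, 95.57839965820312), 131.1586456298828)
win (array([0.53626114, 0.10296167]), np.float64(0.034930797189013735))
[[ 0.43439435 -0.12500878  0.012     ]
 [ 0.58059172 -0.14217195  0.012     ]] 0.14720138470402977
yaw 83.30427920366196
[[ 0.4782116  -0.00667156  0.036     ]
 [ 0.47680455 -0.11198278  0.036     ]
 [ 0.56711428 -0.00509364  0.036     ]
 [ 0.57272779 -0.11034167  0.036     ]]
tri (array([ 0.52203779, -0.05243607,  0.04107436]), np.float64(0.00041940145230893837))
cell [[ 0.52207499 -0.04973501  0.054     ]] r (array([ 0.52218242, -0.05088283]), np.float64(0.039338001667036486))
pivot,knob [[0.60424901 0.02349927 0.03      ]] [[ 0.61670058 -0.06968436  0.064     ]]
```

Emit:
{"name": "play_rows", "arguments": {"dp": [[0,0,0.05],[0,0,0.2],[0,0.01,0.4],[0,0.01,0.6],[0,0.01,0.8],[0,0.015,0.95],[0,0.015,1.0],[0,0.015,1.0]], "twist": [[0,0,0],[0,0,0],[0,0,0],[0,0,0],[0,0,0],[0,0,0],[0,0,0],[0,0,0]], "claw": [1,1,1,1,1,1,1,1]}}

```text
time: 6.55
tool_pos: [0.5206, -0.0528, 0.1196]
orientation: [-0.001, 0.702, 0.712, -0.001]
wrist_force: [0.2, 0.5, -0.3]
finger_gap: 0.998
finger_force: 0.0
```

```bash
python3 - <<'E'
from h import *
import pickle
st();c=manip.calibration("wrist");im=manip.snapshot("wrist");cv2.imwrite("pics/w2.png",im[...,::-1]);pickle.dump(c,open("w2.pkl","wb"))
c1=pickle.load(open("w1.pkl","rb"))
m=((im.max(2)<45)*255).astype(np.uint8)
cs,_=cv2.findContours(m,cv2.RETR_EXTERNAL,cv2.CHAIN_APPROX_NONE)
u=proj("wrist",[.5215,-.0515,.054],c)[0];print("expect",u)
for k in cs:
    if cv2.contourArea(k)>3000: e=cv2.fitEllipse(cv2.convexHull(k));print(e)
E
```

```text
t 6.55 p [ 0.5206 -0.0528  0.1196] yawx 90.83 tilt [-1.9e-03 -1.0e-04 -1.0e+00] F [ 0.2  0.5 -0.3] gap 0.998 ff 0.0
expect [320.70958048 256.97498275]
((575.4398803710938, 379.6062927246094), (106.14028930664062, 175.19692993164062), 36.10299301147461)
((50.90953063964844, 409.9945373535156), (164.4693145751953, 198.50929260253906), 157.34690856933594)
((321.68310546875, 252.05967712402344), (140.6806182861328, 142.6645050048828), 86.85313415527344)
```

View pics/w2.png

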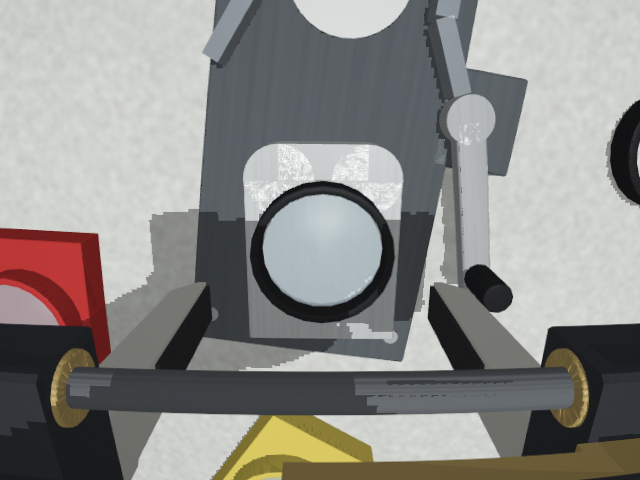

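The cell centre is at (322,252), about 2 mm further forward than expected. The fingers straddle it and the knob at (495,290) is clear on the outside.

Emit:
{"name": "play_rows", "arguments": {"dp": [[0.01,0,0.05],[0.02,0.01,0.15],[0.02,0.01,0.28],[0.02,0.01,0.4],[0.02,0.01,0.5],[0.02,0.01,0.55],[0.02,0.01,0.57],[0.02,0.01,0.57]], "twist": [[0,0,0],[0,0,0],[0,0,0],[0,0,0],[0,0,0],[0,0,0],[0,0,0],[0,0,0]], "claw": [1,1,1,1,1,1,1,1]}}

```text
time: 7.4
tool_pos: [0.5225, -0.0499, 0.0519]
orientation: [-0.0, 0.702, 0.712, -0.0]
wrist_force: [-0.4, 1.0, 0.5]
finger_gap: 1.001
finger_force: 0.0
```

Emit:
{"name": "play_rows", "arguments": {"dp": [[0,0,0],[0,0,0],[0,0,0],[0,0,0],[0,0,0],[0,0,0],[0,0,0],[0,0,0]], "twist": [[0,0,0],[0,0,0],[0,0,0],[0,0,0],[0,0,0],[0,0,0],[0,0,0],[0,0,0]], "claw": [0.97,0.95,0.92,0.9,0.88,0.86,0.84,0.82], "newtons": 8}}

```text
time: 8.2
tool_pos: [0.522, -0.0501, 0.052]
orientation: [-0.0, 0.702, 0.712, -0.0]
wrist_force: [-1.4, -0.3, 2.2]
finger_gap: 0.844
finger_force: 8.0
```

```bash
python3 - <<'E'
from h import *
st()
E
```

```text
t 8.2 p [ 0.522  -0.0501  0.052 ] yawx 90.86 tilt [-9.e-04 -2.e-04 -1.e+00] F [-1.4 -0.3  2.2] gap 0.844 ff 7.998846620321274
```

```bash
python3 - <<'E'
from h import *
plan([.5204,-.0258,.052],83.1,1)
plan([.5264,.0239,.052],83.1,1,(np.array([.5204,-.0258,.052]),tgt(83.1)))
c=manip.calibration("wrist");im=manip.snapshot("wrist");cv2.imwrite("pics/w3.png",im[...,::-1]);
E
```

```text
0 dp [0.202, -0.01, -0.0] tw [-0.002, 0.0, 0.259]
end [ 0.5205 -0.0258  0.052 ]
0 dp [0.417, -0.0, -0.0] tw [0.0, 0.0, 0.0]
end [0.5264 0.0239 0.052 ]
```

View pics/w3.png

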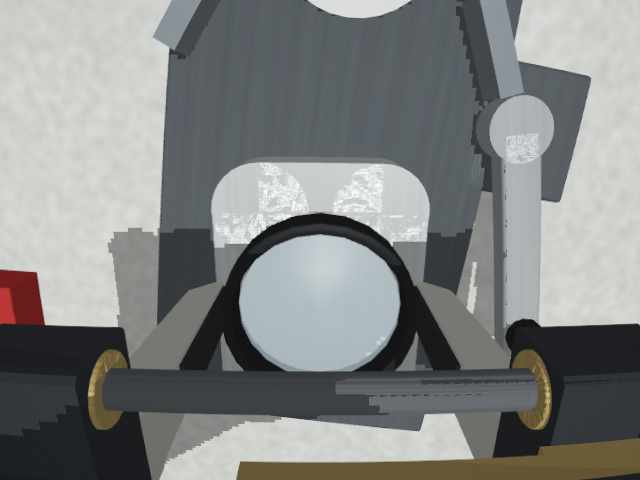

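The cell is held at its sides between the pads, with the carrier flat and the glass clear. Next I turn it to the channel line and push.

Emit:
{"name": "play_rows", "arguments": {"dp": [[0.02,0,0],[0.05,0,0],[0.08,0,0],[0.11,-0.01,0],[0.14,-0.01,0],[0.17,-0.01,0],[0.2,-0.01,0],[0.2,-0.01,0]], "twist": [[0,0,0.02],[0,0,0.06],[0,0,0.1],[0,0,0.14],[0,0,0.18],[0,0,0.22],[0,0,0.26],[0,0,0.26]], "claw": [0.8,0.8,0.8,0.8,0.8,0.8,0.8,0.8]}}

```text
time: 9.05
tool_pos: [0.5208, -0.0249, 0.052]
orientation: [-0.0, 0.749, 0.663, 0.0]
wrist_force: [-0.5, 1.2, 0.4]
finger_gap: 0.844
finger_force: 8.0
```

Emit:
{"name": "play_rows", "arguments": {"dp": [[0.03,0,0],[0.09,0,0],[0.15,0,0],[0.21,0,0],[0.27,0,0],[0.33,0,0],[0.38,0,0],[0.42,0,0]], "twist": [[0,0,0],[0,0,0],[0,0,0],[0,0,0],[0,0,0],[0,0,0],[0,0,0],[0,0,0]], "claw": [0.8,0.8,0.8,0.8,0.8,0.8,0.8,0.8]}}

```text
time: 9.85
tool_pos: [0.527, 0.0247, 0.052]
orientation: [-0.0, 0.748, 0.663, -0.0]
wrist_force: [-0.5, -4.8, 0.7]
finger_gap: 0.846
finger_force: 8.0
```

```bash
python3 - <<'E'
from h import *
import pickle
st();c=manip.calibration("wrist");im=manip.snapshot("wrist");cv2.imwrite("pics/w4.png",im[...,::-1]);pickle.dump(c,open("w4.pkl","wb"))
E
```

```text
t 9.85 p [0.527  0.0247 0.052 ] yawx 83.1 tilt [-2.e-04  0.e+00 -1.e+00] F [-0.5 -4.8  0.7] gap 0.846 ff 7.975824773311615
```

View pics/w4.png

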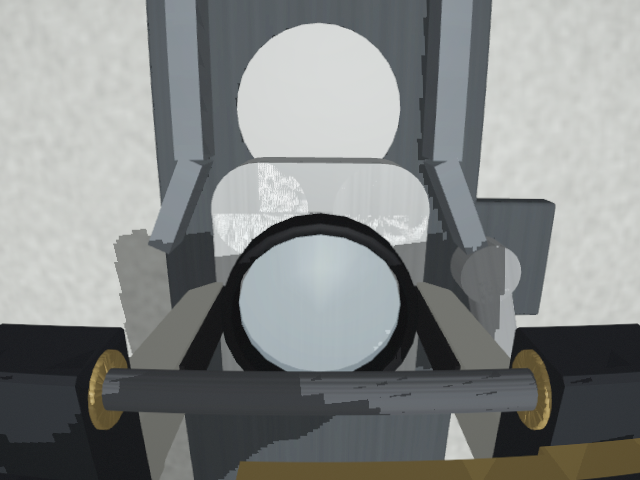

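The carrier is square to the channel. Its mid-line is at column 320.5, against about 318 for the window and walls, so it is roughly 0.8 mm to the right. I continue with a small correction.

Emit:
{"name": "play_rows", "arguments": {"dp": [[0.03,-0.002,0],[0.09,-0.004,0],[0.15,-0.006,0],[0.21,-0.007,0],[0.27,-0.007,0],[0.32,-0.007,0],[0.36,-0.007,0],[0.38,-0.007,0]], "twist": [[0,0,0],[0,0,0],[0,0,0],[0,0,0],[0,0,0],[0,0,0],[0,0,0],[0,0,0]], "claw": [0.8,0.8,0.8,0.8,0.8,0.8,0.8,0.8], "newtons": 10}}

```text
time: 10.7
tool_pos: [0.5317, 0.07, 0.052]
orientation: [-0.0, 0.748, 0.663, 0.0]
wrist_force: [0.0, -3.7, 1.1]
finger_gap: 0.847
finger_force: 10.0
```

Emit:
{"name": "play_rows", "arguments": {"dp": [[0.01,0,0],[0.03,0,0],[0.05,0,0],[0.07,0,0],[0.09,0,0],[0.11,0,0],[0.13,0,0],[0.15,0,0]], "twist": [[0,0,0],[0,0,0],[0,0,0],[0,0,0],[0,0,0],[0,0,0],[0,0,0],[0,0,0]], "claw": [0.8,0.8,0.8,0.8,0.8,0.8,0.8,0.8]}}

```text
time: 11.5
tool_pos: [0.5338, 0.0874, 0.052]
orientation: [-0.0, 0.749, 0.663, -0.0]
wrist_force: [-1.3, -3.5, 0.6]
finger_gap: 0.845
finger_force: 10.0
```

```bash
python3 - <<'E'
from h import *
st();plan([.536,.1033,.052],83.1)
cv2.imwrite("pics/w5.png",manip.snapshot("wrist")[...,::-1])
E
```

```text
t 11.5 p [0.5338 0.0874 0.052 ] yawx 83.07 tilt [-1.e-04 -1.e-04 -1.e+00] F [-1.3 -3.5  0.6] gap 0.845 ff 9.974162131547928
0 dp [0.134, 0.002, -0.0] tw [-0.0, 0.0, -0.001]
end [0.536  0.1034 0.052 ]
```

View pics/w5.png

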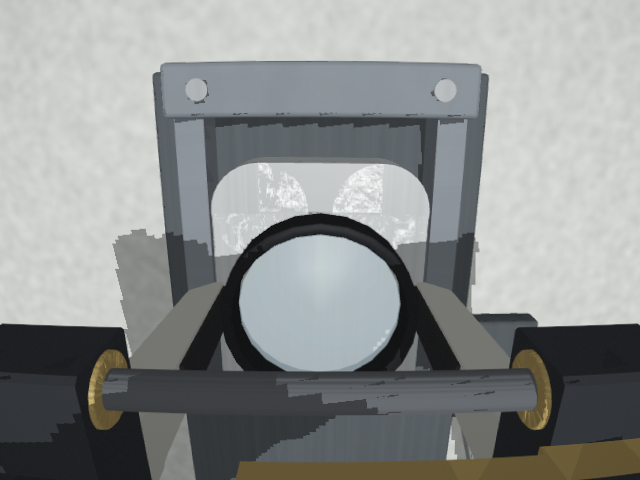

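The carrier is in the channel and square, with its front edge about 16 mm short of the stop at row 115. I approach in small steps.

Emit:
{"name": "play_rows", "arguments": {"dp": [[0.01,0,0],[0.03,0,0],[0.045,0,0],[0.06,0,0],[0.075,0,0],[0.09,0,0],[0.1,0,0],[0.1,0,0]], "twist": [[0,0,0],[0,0,0],[0,0,0],[0,0,0],[0,0,0],[0,0,0],[0,0,0],[0,0,0]], "claw": [0.8,0.8,0.8,0.8,0.8,0.8,0.8,0.8]}}

```text
time: 12.35
tool_pos: [0.5353, 0.0996, 0.052]
orientation: [-0.0, 0.748, 0.663, 0.0]
wrist_force: [-0.3, -2.7, 0.7]
finger_gap: 0.846
finger_force: 10.0
```

Emit:
{"name": "play_rows", "arguments": {"dp": [[0.004,0,0],[0.008,0,0],[0.012,0,0],[0.016,0,0],[0.02,0,0],[0.024,0,0],[0.028,0,0],[0.03,0,0]], "twist": [[0,0,0],[0,0,0],[0,0,0],[0,0,0],[0,0,0],[0,0,0],[0,0,0],[0,0,0]], "claw": [0.8,0.8,0.8,0.8,0.8,0.8,0.8,0.8]}}

```text
time: 13.15
tool_pos: [0.5357, 0.1028, 0.052]
orientation: [-0.0, 0.749, 0.663, 0.0]
wrist_force: [-0.5, -4.2, 0.7]
finger_gap: 0.848
finger_force: 10.0
```

```bash
python3 - <<'E'
from h import *
st()
E
```

```text
t 13.15 p [0.5357 0.1028 0.052 ] yawx 83.07 tilt [-0.e+00  1.e-04 -1.e+00] F [-0.5 -4.2  0.7] gap 0.848 ff 9.97408926486969
```

Emit:
{"name": "play_rows", "arguments": {"dp": [[0.003,0,0],[0.005,0,0],[0.008,0,0],[0.01,0,0],[0.013,0,0],[0.015,0,0],[0.017,0,0],[0.017,0,0]], "twist": [[0,0,0],[0,0,0],[0,0,0],[0,0,0],[0,0,0],[0,0,0],[0,0,0],[0,0,0]], "claw": [0.8,0.8,0.8,0.8,0.8,0.8,0.8,0.8]}}

```text
time: 13.95
tool_pos: [0.536, 0.1048, 0.052]
orientation: [-0.0, 0.749, 0.663, 0.0]
wrist_force: [-0.0, -3.5, 1.4]
finger_gap: 0.844
finger_force: 10.0
```

Emit:
{"name": "play_rows", "arguments": {"dp": [[0.003,0,0],[0.005,0,0],[0.008,0,0],[0.01,0,0],[0.013,0,0],[0.015,0,0],[0.017,0,0],[0.017,0,0]], "twist": [[0,0,0],[0,0,0],[0,0,0],[0,0,0],[0,0,0],[0,0,0],[0,0,0],[0,0,0]], "claw": [0.8,0.8,0.8,0.8,0.8,0.8,0.8,0.8]}}

```text
time: 14.75
tool_pos: [0.536, 0.1051, 0.0519]
orientation: [0.0, 0.749, 0.663, -0.001]
wrist_force: [-1.6, -8.8, 2.8]
finger_gap: 0.844
finger_force: 10.0
```

Emit:
{"name": "play_rows", "arguments": {"dp": [[0.003,0,0],[0.006,0,0],[0.009,0,0],[0.01,0,0],[0.01,0,0],[0.01,0,0],[0.01,0,0],[0.01,0,0]], "twist": [[0,0,0],[0,0,0],[0,0,0],[0,0,0],[0,0,0],[0,0,0],[0,0,0],[0,0,0]], "claw": [0.8,0.8,0.8,0.8,0.8,0.8,0.8,0.8]}}

```text
time: 15.55
tool_pos: [0.536, 0.1053, 0.052]
orientation: [0.001, 0.749, 0.662, -0.002]
wrist_force: [-0.4, -12.0, 3.2]
finger_gap: 0.844
finger_force: 10.0
```

```bash
python3 - <<'E'
from h import *
st()
im=manip.snapshot("wrist");cv2.imwrite("pics/w6.png",im[...,::-1]);g=im.astype(int)
# rows profile along plate front / stop at columns
for x in(250,290,320,350,390): print(x,g[100:180:3,x].mean(1).astype(int).tolist())
E
```

```text
t 15.55 p [0.536  0.1053 0.052 ] yawx 82.93 tilt [-0.0013 -0.0032 -1.    ] F [ -0.4 -12.    3.2] gap 0.844 ff 9.99041497707367
250 [197, 196, 199, 200, 96, 127, 135, 135, 135, 135, 135, 134, 134, 134, 134, 134, 134, 135, 135, 135, 134, 118, 186, 185, 186, 185, 184]
290 [197, 198, 197, 198, 100, 127, 134, 134, 133, 134, 133, 134, 133, 133, 134, 134, 134, 134, 134, 133, 133, 117, 187, 187, 187, 187, 187]
320 [196, 193, 192, 192, 102, 130, 137, 137, 138, 138, 137, 137, 136, 136, 136, 137, 136, 136, 135, 135, 134, 85, 189, 189, 189, 188, 188]
350 [196, 197, 200, 201, 87, 128, 136, 136, 136, 136, 136, 136, 135, 134, 135, 134, 134, 134, 134, 134, 134, 118, 191, 190, 190, 193, 189]
390 [195, 193, 192, 193, 98, 128, 137, 137, 137, 137, 136, 136, 135, 136, 136, 136, 135, 134, 133, 134, 134, 119, 167, 192, 192, 191, 191]
```

Home: force rises against the stop and there is no gap at the plate front. Next I relax, open and lift.

Emit:
{"name": "play_rows", "arguments": {"dp": [[-0.01,0,0],[-0.02,0,0],[-0.022,0,0],[-0.022,0,0],[-0.022,0,0],[-0.022,0,0],[-0.022,0,0],[-0.022,0,0]], "twist": [[0,0,0],[0,0,0],[0,0,0],[0,0,0],[0,0,0],[0,0,0],[0,0,0],[0,0,0]], "claw": [0.8,0.8,0.8,0.8,0.87,0.91,0.95,1]}}

```text
time: 16.4
tool_pos: [0.5362, 0.106, 0.052]
orientation: [-0.0, 0.748, 0.663, 0.0]
wrist_force: [-0.4, -0.1, -0.2]
finger_gap: 0.982
finger_force: 0.0
```

Emit:
{"name": "play_rows", "arguments": {"dp": [[0,0,0],[0,0,-0.05],[0,0,-0.15],[0,0,-0.3],[0,0,-0.45],[0,0,-0.6],[0,0,-0.75],[0,0,-0.8]], "twist": [[0,0,0],[0,0,0],[0,0,0],[0,0,0],[0,0,0],[0,0,0],[0,0,0],[0,0,0]], "claw": [1,1,1,1,1,1,1,1]}}

```text
time: 17.2
tool_pos: [0.5368, 0.1055, 0.1505]
orientation: [0.001, 0.749, 0.663, 0.001]
wrist_force: [0.0, -0.5, -0.8]
finger_gap: 1.001
finger_force: 0.0
```

```bash
python3 - <<'E'
from h import *
import pickle
st();c=manip.calibration("wrist");im=manip.snapshot("wrist");cv2.imwrite("pics/w7.png",im[...,::-1]);pickle.dump(c,open("w7.pkl","wb"))
a=np.radians(83.1);ex=np.array([np.cos(a),np.sin(a)]);ey=np.array([-ex[1],ex[0]]);h=np.array([.536,.1045])
g=im.astype(int).mean(2)
# profiles across the stop/plate gap along fixture x at y=-30,0,30 (z 36)
for y in(-25,0,25):
    P=[np.r_[h+ex*x/1000+ey*y/1000,.036] for x in range(45,76,1)]
    u=np.round(proj("wrist",P,c)).astype(int);print(y,[int(g[v,w]) if 0<=v<480 else -1 for w,v in u])
piv=h+ex*-.071+ey*-.078;print("pivot",piv)
for n in(0,):
    k=np.array([.6177,-.0696])-piv;th=np.arctan2(k[1],k[0]);print("knob r",np.hypot(*k),"lever ang",np.degrees((a+np.pi-th+np.pi)%(2*np.pi)-np.pi))
E
```

```text
t 17.2 p [0.5368 0.1055 0.1505] yawx 83.05 tilt [ 3.1e-03  7.0e-04 -1.0e+00] F [ 0.  -0.5 -0.8] gap 1.001 ff 0.0
-25 [211, 215, 216, 222, 191, 191, 191, 195, 196, 211, 200, 207, 202, 90, 120, 133, 135, 135, 136, 135, 136, 136, 136, 138, 138, 138, 138, 138, 139, 139, 138]
0 [188, 188, 188, 188, 188, 188, 189, 189, 189, 190, 190, 190, 190, 165, 116, 136, 136, 136, 136, 136, 137, 137, 137, 138, 137, 139, 138, 138, 139, 140, 139]
25 [187, 187, 187, 188, 188, 188, 188, 188, 189, 189, 190, 190, 114, 101, 118, 130, 135, 135, 135, 135, 135, 135, 135, 135, 135, 135, 136, 136, 136, 137, 137]
pivot [0.60490536 0.02464356]
knob r 0.09510809955537688 lever ang -14.631291118297598
```

The carrier is home and released. The lever is at about -14.6° with the knob radius at 95 mm. Next I go behind the knob with closed fingers.

```bash
python3 - <<'E'
from h import *
plan([.6439,-.066,.15],187.7,4)
E
```

```text
0 dp [-0.328, 0.265, 0.001] tw [0.002, 0.001, -0.872]
1 dp [-0.41, 0.093, 0.001] tw [0.001, 0.001, -0.872]
2 dp [-0.41, -0.098, 0.001] tw [0.002, 0.001, -0.872]
3 dp [-0.325, -0.268, 0.001] tw [0.001, 0.001, -0.872]
end [ 0.6439 -0.0661  0.15  ]
```

Emit:
{"name": "play_rows", "arguments": {"dp": [[-0.02,0.02,0],[-0.06,0.05,0],[-0.11,0.09,0],[-0.16,0.13,0],[-0.21,0.17,0],[-0.25,0.2,0],[-0.29,0.23,0],[-0.33,0.265,0]], "twist": [[0,0,-0.06],[0,0,-0.18],[0,0,-0.3],[0,0,-0.42],[0,0,-0.54],[0,0,-0.66],[0,0,-0.77],[0,0,-0.87]], "claw": [0.9,0.7,0.5,0.3,0.1,0,0,0]}}

```text
time: 18.05
tool_pos: [0.5625, 0.0616, 0.1469]
orientation: [-0.001, 0.578, 0.816, -0.001]
wrist_force: [0.1, -0.2, -0.0]
finger_gap: 0.359
finger_force: 0.0
```

Emit:
{"name": "play_rows", "arguments": {"dp": [[-0.05,0.01,0],[-0.1,0.02,0],[-0.15,0.03,0],[-0.2,0.045,0],[-0.25,0.06,0],[-0.3,0.07,0],[-0.36,0.08,0],[-0.41,0.093,0]], "twist": [[0,0,-0.11],[0,0,-0.22],[0,0,-0.33],[0,0,-0.44],[0,0,-0.54],[0,0,-0.65],[0,0,-0.76],[0,0,-0.87]], "claw": [0,0,0,0,0,0,0,0]}}

```text
time: 18.85
tool_pos: [0.5892, 0.0187, 0.1468]
orientation: [-0.001, 0.379, 0.925, -0.0]
wrist_force: [-0.1, -0.6, -0.2]
finger_gap: 0.009
finger_force: 0.0
```

Emit:
{"name": "play_rows", "arguments": {"dp": [[-0.05,-0.01,0],[-0.1,-0.02,0],[-0.15,-0.035,0],[-0.2,-0.05,0],[-0.25,-0.06,0],[-0.3,-0.07,0],[-0.36,-0.085,0],[-0.41,-0.1,0]], "twist": [[0,0,-0.11],[0,0,-0.22],[0,0,-0.33],[0,0,-0.44],[0,0,-0.54],[0,0,-0.65],[0,0,-0.76],[0,0,-0.87]], "claw": [0,0,0,0,0,0,0,0]}}

```text
time: 19.65
tool_pos: [0.6158, -0.0244, 0.1467]
orientation: [-0.001, 0.16, 0.987, -0.0]
wrist_force: [0.3, -0.7, 0.1]
finger_gap: 0.005
finger_force: 0.0
```

Emit:
{"name": "play_rows", "arguments": {"dp": [[-0.05,-0.04,0],[-0.1,-0.08,0],[-0.15,-0.12,0],[-0.2,-0.16,0],[-0.25,-0.2,0],[-0.3,-0.24,0],[-0.325,-0.27,0],[-0.325,-0.27,0]], "twist": [[0,0,-0.12],[0,0,-0.25],[0,0,-0.38],[0,0,-0.5],[0,0,-0.63],[0,0,-0.76],[0,0,-0.87],[0,0,-0.87]], "claw": [0,0,0,0,0,0,0,0]}}

```text
time: 20.45
tool_pos: [0.6423, -0.0681, 0.1465]
orientation: [-0.001, -0.065, 0.998, 0.0]
wrist_force: [-0.5, -0.3, 0.2]
finger_gap: 0.006
finger_force: 0.0
```

```bash
python3 - <<'E'
from h import *
st();print(np.round(manip.state()["qpos"],2));plan([.6439,-.066,.052],187.7)
piv=np.array([.6049,.0246]);a=83.1
def pos(th,off):
    f=np.radians(a+180-th);t=f-np.pi/2
    return np.r_[piv+.095*np.array([np.cos(f),np.sin(f)])-off*np.array([np.cos(t),np.sin(t)]),.052]
ths=[-14.6,0,20,40,60,75,90]
p=np.array([.6439,-.066,.052]);r=tgt(187.7)
for t in ths:
    g=pos(t,.0175);y=a+90-t;d=r.inv().apply(g-p)/.12;tw=(r.inv()*tgt(y)).as_rotvec(degrees=True)/30
    print(t,g.round(4),y,d.round(3),tw.round(3));p=g;r=tgt(y)
# mid-points check (chord): 
E
```

```text
t 20.45 p [ 0.6423 -0.0681  0.1465] yawx -172.5 tilt [-1.9e-03  4.0e-04 -1.0e+00] F [-0.5 -0.3  0.2] gap 0.006 ff 0.0
[ 0.53  0.73 -0.82  1.82  0.68  0.89  1.09]
0 dp [-0.017, 0.015, 0.787] tw [0.001, -0.003, -0.007]
end [ 0.6439 -0.066   0.052 ]
-14.6 [ 0.635  -0.0672  0.052 ] 187.7 [0.075 0.    0.   ] [0. 0. 0.]
0 [ 0.6109 -0.0718  0.052 ] 173.1 [ 0.204 -0.011 -0.   ] [ 0.    -0.     0.487]
20 [ 0.5775 -0.068   0.052 ] 153.1 [ 0.28  -0.002 -0.   ] [ 0.    -0.     0.667]
40 [ 0.5475 -0.0531  0.052 ] 133.1 [ 0.28  -0.002 -0.   ] [-0.    -0.     0.667]
60 [ 0.5244 -0.0288  0.052 ] 113.1 [ 0.28  -0.002 -0.   ] [ 0.    -0.     0.667]
75 [ 0.5133 -0.0061  0.052 ] 98.1 [ 0.21  -0.011 -0.   ] [ 0.  -0.   0.5]
90 [0.5085 0.0186 0.052 ] 83.1 [ 0.21  -0.011 -0.   ] [ 0.  -0.   0.5]
```

Emit:
{"name": "play_rows", "arguments": {"dp": [[-0.01,0.01,0.04],[-0.017,0.015,0.15],[-0.017,0.015,0.3],[-0.017,0.015,0.45],[-0.017,0.015,0.6],[-0.017,0.015,0.72],[-0.017,0.015,0.787],[-0.017,0.015,0.787]], "twist": [[0,0,0],[0,0,0],[0,0,0],[0,0,0],[0,0,0],[0,0,0],[0,0,0],[0,0,0]], "claw": [0,0,0,0,0,0,0,0]}}

```text
time: 21.25
tool_pos: [0.6438, -0.0647, 0.0521]
orientation: [-0.001, -0.065, 0.998, 0.0]
wrist_force: [0.1, 0.4, -0.1]
finger_gap: 0.005
finger_force: 0.0
```

Emit:
{"name": "play_rows", "arguments": {"dp": [[0.01,0,0],[0.02,0,0],[0.03,0,0],[0.04,0,0],[0.05,0,0],[0.06,0,0],[0.075,0,0],[0.09,0,0]], "twist": [[0,0,0],[0,0,0],[0,0,0],[0,0,0],[0,0,0],[0,0,0],[0,0,0],[0,0,0]], "claw": [0,0,0,0,0,0,0,0]}}

```text
time: 22.05
tool_pos: [0.634, -0.0665, 0.0537]
orientation: [0.0, -0.065, 0.998, -0.0]
wrist_force: [1.4, -1.3, -1.0]
finger_gap: 0.003
finger_force: 0.7
```

```bash
python3 - <<'E'
from h import *
st();cv2.imwrite("pics/w8.png",manip.snapshot("side")[...,::-1])
E
```

```text
t 22.05 p [ 0.634  -0.0665  0.0537] yawx -172.54 tilt [ 8.e-04 -2.e-04 -1.e+00] F [ 1.4 -1.3 -1. ] gap 0.003 ff 0.7179421372711658
```

Emit:
{"name": "play_rows", "arguments": {"dp": [[0.02,0,0],[0.04,0,0],[0.07,0,0],[0.1,-0.005,0.01],[0.13,-0.01,0.01],[0.16,-0.01,0.01],[0.18,-0.01,0.01],[0.205,-0.01,0.01]], "twist": [[0,0,0.04],[0,0,0.1],[0,0,0.17],[0,0,0.24],[0,0,0.31],[0,0,0.37],[0,0,0.43],[0,0,0.49]], "claw": [0,0,0,0,0,0,0,0]}}

```text
time: 22.9
tool_pos: [0.6094, -0.0704, 0.0524]
orientation: [0.0, 0.064, 0.998, 0.0]
wrist_force: [1.3, 1.8, -0.2]
finger_gap: 0.009
finger_force: 0.6
```

```bash
python3 - <<'E'
from h import *
st();plan([.5775,-.068,.052],153.1)
im=manip.snapshot("wrist");cv2.imwrite("pics/w9.png",im[...,::-1])
E
```

```text
t 22.9 p [ 0.6094 -0.0704  0.0524] yawx 172.63 tilt [ 2.e-04  3.e-04 -1.e+00] F [ 1.3  1.8 -0.2] gap 0.009 ff 0.6367785483598709
0 dp [0.266, -0.014, 0.003] tw [0.001, 0.0, 0.651]
end [ 0.5775 -0.068   0.052 ]
```

View pics/w9.png

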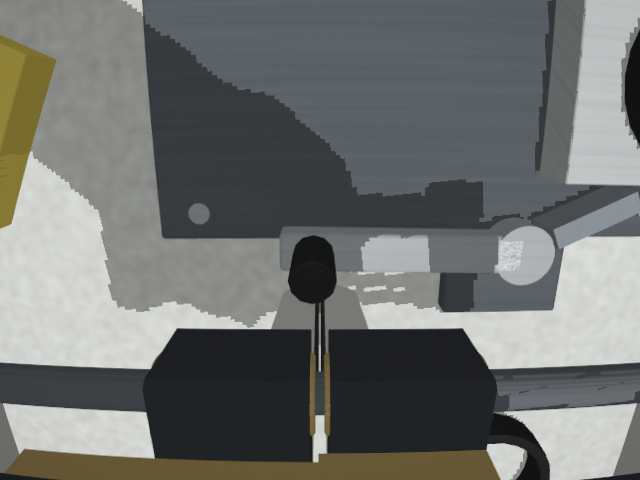

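The closed fingers push the knob (315,275) squarely from behind and the lever is now at about 0°. I continue the arc.

Emit:
{"name": "play_rows", "arguments": {"dp": [[0.03,0,0],[0.06,0.005,0],[0.1,0.005,0],[0.135,0.005,0],[0.17,0,0],[0.2,-0.005,0],[0.235,-0.01,0],[0.27,-0.014,0]], "twist": [[0,0,0.08],[0,0,0.16],[0,0,0.24],[0,0,0.33],[0,0,0.41],[0,0,0.49],[0,0,0.57],[0,0,0.65]], "claw": [0,0,0,0,0,0,0,0]}}

```text
time: 23.75
tool_pos: [0.5771, -0.0683, 0.0524]
orientation: [0.0, 0.232, 0.973, 0.0]
wrist_force: [1.9, -0.0, -1.2]
finger_gap: 0.004
finger_force: 0.6
```

Emit:
{"name": "play_rows", "arguments": {"dp": [[0.035,0,0],[0.07,0.005,0],[0.105,0.01,0],[0.14,0.01,0],[0.175,0.01,0],[0.21,0.005,0],[0.245,0,0],[0.28,-0.002,0]], "twist": [[0,0,0.08],[0,0,0.16],[0,0,0.25],[0,0,0.33],[0,0,0.41],[0,0,0.5],[0,0,0.58],[0,0,0.665]], "claw": [0,0,0,0,0,0,0,0]}}

```text
time: 24.55
tool_pos: [0.5469, -0.0536, 0.0524]
orientation: [0.0, 0.397, 0.918, -0.0]
wrist_force: [1.0, -0.6, -0.2]
finger_gap: 0.003
finger_force: 0.6
```

```bash
python3 - <<'E'
from h import *
st();plan([.5244,-.0288,.052],113.1)
E
```

```text
t 24.55 p [ 0.5469 -0.0536  0.0524] yawx 133.18 tilt [ 1.e-04 -3.e-04 -1.e+00] F [ 1.  -0.6 -0.2] gap 0.003 ff 0.5876128748059273
0 dp [0.279, 0.005, 0.003] tw [-0.0, 0.001, 0.669]
end [ 0.5245 -0.0288  0.052 ]
```

Emit:
{"name": "play_rows", "arguments": {"dp": [[0.035,0,0],[0.07,0.005,0],[0.105,0.01,0],[0.14,0.015,0],[0.175,0.015,0],[0.21,0.01,0],[0.245,0.005,0],[0.28,0.005,0]], "twist": [[0,0,0.08],[0,0,0.16],[0,0,0.25],[0,0,0.33],[0,0,0.41],[0,0,0.5],[0,0,0.58],[0,0,0.67]], "claw": [0,0,0,0,0,0,0,0]}}

```text
time: 25.35
tool_pos: [0.5243, -0.0288, 0.0524]
orientation: [0.0, 0.551, 0.834, -0.0]
wrist_force: [1.2, -0.8, 0.2]
finger_gap: 0.004
finger_force: 0.6
```

Emit:
{"name": "play_rows", "arguments": {"dp": [[0.025,0,0],[0.05,0,0],[0.08,0,0],[0.105,0,0],[0.13,0,0],[0.16,0,0],[0.185,-0.005,0],[0.21,-0.01,0]], "twist": [[0,0,0.06],[0,0,0.12],[0,0,0.19],[0,0,0.25],[0,0,0.31],[0,0,0.38],[0,0,0.44],[0,0,0.5]], "claw": [0,0,0,0,0,0,0,0]}}

```text
time: 26.15
tool_pos: [0.5139, -0.0053, 0.0525]
orientation: [0.0, 0.656, 0.755, 0.001]
wrist_force: [0.9, -1.9, -0.6]
finger_gap: 0.007
finger_force: 0.6
```

```bash
python3 - <<'E'
from h import *
st();plan([.5085,.0186,.052],83.1)
E
```

```text
t 26.15 p [ 0.5139 -0.0053  0.0525] yawx 98.08 tilt [ 1.1e-03  4.0e-04 -1.0e+00] F [ 0.9 -1.9 -0.6] gap 0.007 ff 0.607194509357214
0 dp [0.204, -0.016, 0.004] tw [0.002, -0.001, 0.499]
end [0.5085 0.0187 0.052 ]
```

Emit:
{"name": "play_rows", "arguments": {"dp": [[0.02,0,0],[0.045,0,0],[0.07,0,0],[0.095,-0.005,0],[0.12,-0.005,0],[0.14,-0.01,0],[0.155,-0.01,0],[0.17,-0.015,0]], "twist": [[0,0,0.06],[0,0,0.12],[0,0,0.19],[0,0,0.25],[0,0,0.31],[0,0,0.38],[0,0,0.44],[0,0,0.5]], "claw": [0,0,0,0,0,0,0,0]}}

```text
time: 26.95
tool_pos: [0.5089, 0.0143, 0.0524]
orientation: [0.0, 0.749, 0.663, 0.0]
wrist_force: [0.6, -0.5, -0.4]
finger_gap: 0.01
finger_force: 0.6
```

Emit:
{"name": "play_rows", "arguments": {"dp": [[0.004,0,0],[0.008,0,0],[0.012,0,0],[0.016,0,0],[0.02,0,0],[0.024,0,0],[0.028,0,0],[0.03,0,0]], "twist": [[0,0,0],[0,0,0],[0,0,0],[0,0,0],[0,0,0],[0,0,0],[0,0,0],[0,0,0]], "claw": [0,0,0,0,0,0,0,0]}}

```text
time: 27.75
tool_pos: [0.5089, 0.0172, 0.0523]
orientation: [0.0, 0.748, 0.664, -0.0]
wrist_force: [0.5, -3.5, 2.9]
finger_gap: 0.003
finger_force: 1.9
```

Emit:
{"name": "play_rows", "arguments": {"dp": [[0.003,0,0],[0.006,0,0],[0.009,0,0],[0.012,0,0],[0.015,0,0],[0.017,0,0],[0.017,0,0],[0.017,0,0]], "twist": [[0,0,0],[0,0,0],[0,0,0],[0,0,0],[0,0,0],[0,0,0],[0,0,0],[0,0,0]], "claw": [0,0,0,0,0,0,0,0]}}

```text
time: 28.55
tool_pos: [0.5088, 0.0175, 0.0523]
orientation: [0.0, 0.748, 0.663, -0.001]
wrist_force: [0.3, -9.3, 3.1]
finger_gap: 0.004
finger_force: 4.8
```

Emit:
{"name": "play_rows", "arguments": {"dp": [[0.004,0,0],[0.008,0,0],[0.012,0,0],[0.016,0,0],[0.016,0,0],[0.016,0,0],[0.016,0,0],[0.016,0,0]], "twist": [[0,0,0],[0,0,0],[0,0,0],[0,0,0],[0,0,0],[0,0,0],[0,0,0],[0,0,0]], "claw": [0,0,0,0,0,0,0,0]}}

```text
time: 29.35
tool_pos: [0.5088, 0.0177, 0.0523]
orientation: [0.001, 0.749, 0.663, -0.002]
wrist_force: [0.5, -15.3, 4.5]
finger_gap: 0.006
finger_force: 7.5
```

Emit:
{"name": "play_rows", "arguments": {"dp": [[-0.02,0,0],[-0.06,0,0],[-0.12,0,0],[-0.18,0,-0.05],[-0.2,0,-0.2],[-0.2,0,-0.4],[-0.2,0,-0.6],[-0.2,0,-0.8]], "twist": [[0,0,0],[0,0,0],[0,0,0],[0,0,0],[0,0,0],[0,0,0],[0,0,0],[0,0,0]], "claw": [0,0,0,0,0,0,0,0]}}

```text
time: 30.15
tool_pos: [0.5065, -0.0024, 0.1497]
orientation: [-0.0, 0.748, 0.664, 0.0]
wrist_force: [-0.7, 0.1, 0.6]
finger_gap: 0.006
finger_force: 0.0
```

Emit:
{"name": "play_rows", "arguments": {"dp": [[-0.2,0,-0.1],[-0.4,0,-0.2],[-0.6,0,-0.3],[-0.8,0,-0.4],[-0.9,0,-0.5],[-0.9,0,-0.6],[-0.9,0,-0.6],[-0.9,0,-0.6]], "twist": [[0,0,0],[0,0,0],[0,0,0],[0,0,0],[0,0,0],[0,0,0],[0,0,0],[0,0,0]], "claw": [0,0,0,0,0,0,0,0]}}

```text
time: 30.95
tool_pos: [0.4941, -0.1086, 0.2206]
orientation: [0.0, 0.747, 0.664, 0.0]
wrist_force: [-0.1, 0.4, -0.8]
finger_gap: 0.006
finger_force: 0.0
```

```bash
python3 - <<'E'
from h import *
import pickle
st();c=manip.calibration("wrist");im=manip.snapshot("wrist");cv2.imwrite("pics/w10.png",im[...,::-1]);pickle.dump(c,open("w10.pkl","wb"))
a=np.radians(83.1);ex=np.array([np.cos(a),np.sin(a)]);ey=np.array([-ex[1],ex[0]]);h=np.array([.536,.1045])
g=im.astype(int).mean(2)
for y in(-45,-30,-10,):  # bar edges along fixture x at z30, then carrier back
    xs=list(range(-25,26));P=[np.r_[h+ex*(x-70)/1000+ey*y/1000,.030] for x in xs]
    u=np.round(proj("wrist",P,c)).astype(int);print(y,[(int(g[v,w]) if 0<=v<480 and 0<=w<640 else -1) for w,v in u])
print(proj("wrist",[np.r_[h+ex*-.071+ey*(.017),.064]],c))
m=((im.max(2)<40)*255).astype(np.uint8)
for k in cv2.findContours(m,0,1)[0]:
    if cv2.contourArea(k)>150: print(cv2.boundingRect(k),cv2.contourArea(k))
E
```

```text
t 30.95 p [ 0.4941 -0.1086  0.2206] yawx 83.28 tilt [ 7.e-04  2.e-04 -1.e+00] F [-0.1  0.4 -0.8] gap 0.006 ff 0.0
-45 [96, 96, 96, 96, 96, 97, 97, 96, 96, 96, 57, 58, 86, 92, 138, 182, 188, 187, 188, 187, 188, 187, 188, 186, 187, 187, 188, 187, 182, 185, 178, 94, 96, 96, 97, 144, 189, 193, 194, 195, 196, -1, -1, -1, -1, -1, -1, -1, -1, -1, -1]
-30 [95, 96, 96, 95, 95, 95, 96, 95, 95, 92, 74, 68, 85, 88, 154, 178, 192, 190, 190, 190, 190, 190, 190, 188, 188, 189, 189, 189, 187, 186, 170, 130, 98, 99, 97, 182, 205, 207, 206, 206, -1, -1, -1, -1, -1, -1, -1, -1, -1, -1, -1]
-10 [96, 96, 96, 95, 96, 94, 96, 95, 95, 94, 56, 61, 78, 102, 139, 168, 194, 193, 192, 192, 193, 193, 192, 190, 191, 192, 193, 192, 192, 190, 183, 124, 100, 99, 98, 135, 215, 212, 212, 212, -1, -1, -1, -1, -1, -1, -1, -1, -1, -1, -1]
[[318.05093929  10.31969664]]
(147, 395, 165, 66) 9034.5
(328, 394, 108, 59) 3912.0
(329, 330, 165, 51) 7298.0
(146, 329, 165, 52) 7294.5
(321, 287, 4, 84) 159.0
(307, 17, 23, 18) 153.0
(607, 0, 33, 76) 669.0
(559, 0, 81, 83) 1007.5
```

```bash
python3 -c "
from cell import manip
print(manip.job_done())"
```

```text
the job is handed in; nothing more can be done
None
```

The carrier is home against the end stop and the lever was then swung across to its own stop behind it; the job is handed in at about 31 s, with the arm clear and forces on the carrier no higher than about 12 N.

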